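# Find the full tin by its weight and hold it up for labelling

## Task

Three identical sealed tins of fixings stand on the dispatch desk; one is packed full and the other two only half, and they can only be told apart by hefting them. Stand the two lighter tins upright on the narrow raised shelf to wait for topping up, set down rather than dropped, then pick up the heaviest tin for labelling and finish while still holding it up in the gripper, upright, still and clear of everything, its underside at least 15 cm above the desk. Never tip a tin over, and leave the other things on the desk where they are.

Things in the scene. Friction and masses are not known exactly. Their poses are not given: they have to be found in the camera images.
- tin_a_mid (a point): closed round tin, like the other two: steel body, blank white label, blue lid; 60 mm diameter, 75 mm tall, starts upright on the desk. Point: its centre, 37.5 mm above its underside; z along its axis, up. Contents hidden, changing from run to run: two of the tins are half packed and weigh about the same (0.22 to 0.26 kg), the third, any one, is full and weighs two to three times that (0.55 to 0.69 kg)
- tin_b_mid (a point): closed round tin, like the other two: steel body, blank white label, blue lid; 60 mm diameter, 75 mm tall, starts upright on the desk. Point: its centre, 37.5 mm above its underside; z along its axis, up. Contents hidden, changing from run to run: two of the tins are half packed and weigh about the same (0.22 to 0.26 kg), the third, any one, is full and weighs two to three times that (0.55 to 0.69 kg)
- tin_c_mid (a point): closed round tin, like the other two: steel body, blank white label, blue lid; 60 mm diameter, 75 mm tall, starts upright on the desk. Point: its centre, 37.5 mm above its underside; z along its axis, up. Contents hidden, changing from run to run: two of the tins are half packed and weigh about the same (0.22 to 0.26 kg), the third, any one, is full and weighs two to three times that (0.55 to 0.69 kg)
- shelf: fixed narrow raised shelf at the left of the desk (place and yaw vary): plywood board 330 mm long (its x) and 80 mm deep (its y, -40 to +40 mm) on two steel legs; its level upper face is 100 mm above the desk, and tins may stand anywhere on it. Along the back edge (y +40 to +52 mm) a stop strip rises 12 mm above the board. Origin on the desk below the board's middle, z up
- shelf_top (a point): middle of the upper face of the shelf's board, 100 mm above the desk, axes as the shelf's (x along the board)
- tape_roll: bystander: roll of brown packing tape lying flat, 100 mm diameter, 48 mm high; origin at the centre of its underside
- stapler: bystander: red and black stapler, 140 x 36 mm, 44 mm high, long along its x; origin at the centre of its underside
- marker: bystander: white marker pen with a red cap lying on the desk, 145 mm long (its x), 18 mm wide, 19 mm high; origin at the centre of its underside
- pen_cup: bystander: black cup with pens and scissors, 76 mm diameter, 140 mm high with the pens; origin at the centre of its underside
- carton: bystander: small closed cardboard carton, 100 x 130 mm, 70 mm high; origin at the centre of its underside
- mug: bystander: blue mug, 82 mm diameter, 95 mm high, handle at its +y; origin at the centre of its underside

How it is judged (in metres and radians):
On the way:
1. the two lighter tins stand upright on the narrow raised shelf, let go of (((contact force between tin_b and shelf between 1.6 and 3.8 N and contact force between each of tin_b, tin_c and the fingers below 0.1 N and contact force between tin_c and shelf between 1.6 and 3.8 N and angle between each of tin_b_mid, tin_c_mid's own z axis and vertical below 0.15 rad and linear speed of each of tin_b, tin_c below 0.03 m/s) or (contact force between tin_a and shelf between 1.6 and 3.8 N and contact force between each of tin_a, tin_c and the fingers below 0.1 N and contact force between tin_c and shelf between 1.6 and 3.8 N and angle between each of tin_a_mid, tin_c_mid's own z axis and vertical below 0.15 rad and linear speed of each of tin_a, tin_c below 0.03 m/s) or (contact force between tin_a and shelf between 1.6 and 3.8 N and contact force between each of tin_a, tin_b and the fingers below 0.1 N and contact force between tin_b and shelf between 1.6 and 3.8 N and angle between each of tin_a_mid, tin_b_mid's own z axis and vertical below 0.15 rad and linear speed of each of tin_a, tin_b below 0.03 m/s))), for 0.2 s.
At the end, for the whole second after the job is handed in: Two tins stand on the shelf, untouched by the fingers, and they are the light ones (each weighs on it with 1.6 to 3.8 N); the third, heaviest, is gripped and held with its centre over 182 mm (underside over 145 mm) above the desk; all upright within 0.15 rad and still (under 0.03 m/s) (contact force between each of tin_a, tin_b, tin_c and shelf below 3.8 N and angle between each of tin_a_mid, tin_b_mid, tin_c_mid's own z axis and vertical below 0.15 rad and linear speed of each of tin_a, tin_b, tin_c below 0.03 m/s and ((contact force between each of tin_b, tin_c and shelf above 1.6 N and contact force between each of tin_b, tin_c and the fingers below 0.1 N and contact force between tin_a and the fingers above 1 N and height (world z) of tin_a_mid above 0.182 m) or (contact force between each of tin_a, tin_c and shelf above 1.6 N and contact force between each of tin_a, tin_c and the fingers below 0.1 N and contact force between tin_b and the fingers above 1 N and height (world z) of tin_b_mid above 0.182 m) or (contact force between each of tin_a, tin_b and shelf above 1.6 N and contact force between each of tin_a, tin_b and the fingers below 0.1 N and contact force between tin_c and the fingers above 1 N and height (world z) of tin_c_mid above 0.182 m))); the arm keeps its last pose, push and grip.
It fails at once if a tin is tipped over (leans more than 0.7 rad) (angle between any of tin_a_mid, tin_b_mid, tin_c_mid's own z axis and vertical above 0.7 rad).
It fails at once if a tin is dropped or knocked flying (faster than 0.4 m/s while out of the fingers) ((linear speed of tin_a above 0.4 m/s and contact force between tin_a and the fingers below 0.1 N) or (linear speed of tin_b above 0.4 m/s and contact force between tin_b and the fingers below 0.1 N) or (linear speed of tin_c above 0.4 m/s and contact force between tin_c and the fingers below 0.1 N)).
It fails at once if another thing on the desk is moved by more than 3 cm (distance of any of tape_roll, stapler, marker, pen_cup, carton, mug from where it was at the start of the episode above 0.03 m).
It also fails if it takes over 69 s, if anything falls off the work surface, if the arm or the gripper's body presses on something with over 40 N, if the wrist force passes 120 N, or if a joint passes its speed limit or range.

## Robot

A 6-joint arm with a two-finger parallel gripper is mounted at the origin on the work surface. World frame = base frame: x ahead of the robot, y to its left, z up, the work surface at z = 0. Lengths are in mm, angles in rad, forces in N, time in s.
With the tool pointing down it reaches from about 350 to 775 mm from the base axis. Payload 7.3 kg.
Tool frame: the origin (TCP) lies at the very end of the fingers, on their centre line; the grasp point (between the pads) lies 19 mm behind it; z points along the fingers, x is the direction in which the jaws open and shut, and the axes are right-handed (so a half turn about z gives the same grasp; the last joint's range is limited). The gripper opens to 92 mm and grips with 3 to 60 N. Pads are 19 mm wide; open, the fingers measure 130 mm over their backs; the gripper's body (75 mm by 190 mm) begins 47 mm behind the grasp point.
Start: joints at [-0.146, 0.342, 1.524, -0, 1.275, -0.146], TCP at [525.019, 0.019, 226.741] pointing down, gripper open.
Joint ranges: [-2.53, 2.53], [-0.77, 2.02], [0.04, 2.7], [-1, 4.14], [0.28, 2.66], [-3.11, 3.11]. Speed limits (rad/s): [2.57, 2.57, 3.14, 3.14, 3.14, 3.14].

## Interface

Orientations are given as [roll, pitch, yaw] about the fixed x, y, z axes, in that order (R = Rz(yaw) Ry(pitch) Rx(roll)).
In Python, from plant import bot, capture, camera_params gives the robot as it stands.
- The arm moves only by the shell command python3 -m jog 'ROWS' [OPENING]. ROWS is a JSON object of lists of equal length, an entry for each row: "xyz": the shift along the world's x, y, z as a fraction of full scale, a list of three; "angular": the turn, a rotation vector about the world's x, y, z as a fraction of full scale, a list of three. In form: {"xyz": [[x, y, z], ...], "angular": [[wx, wy, wz], ...]}. A call has 1 to 10 rows; each row shifts and turns the pose as measured when the row begins; what a row does not reach is not made up. Full scale, the value 1, is 2 cm for a shift and 6 degrees for a turn. A row lasts 1/10 s, in which the tool goes at most 50 mm and 8.59 degrees, less where a joint would pass 70% of its speed; a pose out of reach is approached as far as the arm can. A call with a number of a shift or a turn outside -1 to 1 is refused whole. A call with a gripper value outside its range is refused whole. OPENING is the closure, from -1 (fully open) to 1 (shut), set as the call begins (- or left out, the last holds). The fingers move at their own pace and stop on an object; the grip force is fixed at half the most. Time passes only in rows, so rows that do not move let the fingers close. It gives the time, the measured TCP pose, the force and the opening at its end, in the units of the state.
- bot.get_obs(): the state, without advancing time (a new reading comes with each control period).
- capture(name): name is "scene" or "side" or "wrist"; returns the picture (384x512x3 uint8, red, green, blue); there is no depth.
- camera_params(name): a dict with "fx", "fy", "cx", "cy" (pixels), "k1" (the pictures are not rectified: a ray, as slopes to the right and down, at radius r is drawn at 1 + k1 r^2 times it, then the intrinsics apply), "rvec" (rotation vector, rad) and "tvec" (3), from world to camera coordinates, as OpenCV has them. Camera axes: x right, y down, z forward; pixel columns grow to the right and rows downward; lengths in mm; the calibration is good to about 2 mm. A picture is of the moment at which its call begins: read the wrist's pose just before it. camera_params takes no time and is no camera call; for the wrist camera it gives the pose at the moment of the call.
- bot.close_job(): hands the job in, once; it reports no verdict.
The state is a dict: "time": time; "joint_positions": joint angles; "dq": joint speeds; "tau": joint torques, N m; "tool_pos": TCP position; "tcp_rot": TCP orientation; "contact_force": force on the tool from outside, world axes, zero at the start; "moment": the same for the moment, N m; "grip_width": finger opening in mm.
Only numpy, scipy, OpenCV 4.12 (cv2) and the standard library are available. Lean on these libraries where they do the work, as an engineer would, in place of code of your own. Each camera call takes 0.05 s, during which the arm holds its last target.

## Working session

There is one attempt and no reset: what is moved stays moved. The work goes in short steps, Python scripts to look and compute and a shell command to move; the robot and the scene stay as the last step left them, time stands still between calls to the robot, and variables do not carry over. Pictures are saved under pics/ and viewed, and the job is handed in when it is done.

```bash
ls; mkdir -p pics
python3 - <<'E'
from plant import bot,capture,camera_params
import cv2
for n in ["scene","side"]:
    cv2.imwrite(f"pics/{n}0.png",cv2.cvtColor(capture(n),cv2.COLOR_RGB2BGR)); print(n,camera_params(n))
o=bot.get_obs(); print({k:(v.round(3).tolist() if hasattr(v,'round') and hasattr(v,'tolist') else v) for k,v in o.items()})
E
```

```text
pics
scene {'fx': 445.77403090405, 'fy': 445.77403090405, 'cx': 257.8013225845068, 'cy': 189.02343946984263, 'k1': -0.10256118350058725, 'rvec': array([ 1.65374417,  1.74502063, -0.80218694]), 'tvec': array([ 133.83223954, -291.94788941, 1718.20180606])}
side {'fx': 453.74237146164864, 'fy': 453.74237146164864, 'cx': 255.09521082124792, 'cy': 197.6274337966295, 'k1': 0.061722071741295056, 'rvec': array([ 2.30746061, -0.88723449,  0.32536064]), 'tvec': array([-490.92918205,  295.10829301,  884.78548112])}
{'time': 0.1, 'joint_positions': [-0.146, 0.343, 1.525, 0.0, 1.275, -0.146], 'dq': [-0.001, -0.002, -0.005, -0.001, 0.001, 0.0], 'tau': [0.001, -43.2, -24.469, 0.072, 0.053, -0.0], 'tool_pos': [524.653, 0.059, 226.114], 'tcp_rot': [-3.141, 0.001, -0.0], 'contact_force': [0.412, -0.51, 1.351], 'moment': [-0.046, -0.011, -0.022], 'grip_width': 92.11493894293822}
```

View pics/scene0.png

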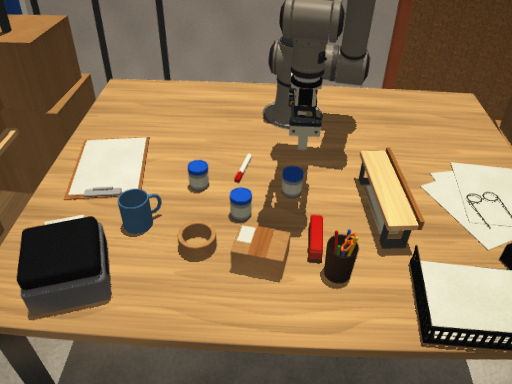

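View pics/side0.png

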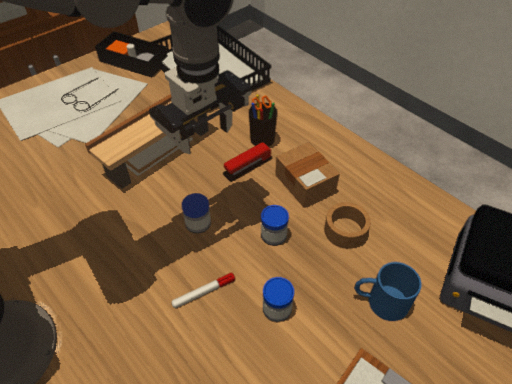

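The scene view shows lids near (198,167), (241,196) and (292,174), with the shelf at (365..410,150..245) and its stop strip on the far (+y) side. I'll locate the lids by colour and pick out the shelf corners.

```bash
cat > h.py <<'E'
import numpy as np,cv2
from plant import bot,capture,camera_params
def ray(p,px):
    K=np.array([[p['fx'],0,p['cx']],[0,p['fy'],p['cy']],[0,0,1]])
    u=cv2.undistortPoints(np.array([[px]],float),K,np.array([p['k1'],0,0,0,0.]),None,None,None).ravel() if False else cv2.undistortPoints(np.array([[px]],float),K,np.array([p['k1'],0,0,0.])).ravel()
    R=cv2.Rodrigues(p['rvec'])[0]; t=np.array(p['tvec'],float)
    return -R.T@t, R.T@np.array([u[0],u[1],1])
def onz(p,px,z):
    c,d=ray(p,px); return c+d*(z-c[2])/d[2]
def proj(p,P):
    K=np.array([[p['fx'],0,p['cx']],[0,p['fy'],p['cy']],[0,0,1]])
    return cv2.projectPoints(np.array(P,float).reshape(-1,3),p['rvec'],np.array(p['tvec'],float),K,np.array([p['k1'],0,0,0.]))[0].reshape(-1,2)
E
python3 - <<'E'
from h import *
for n in ["scene","side"]:
    im=cv2.imread(f"pics/{n}0.png"); p=camera_params(n)
    hsv=cv2.cvtColor(im,cv2.COLOR_BGR2HSV)
    m=cv2.inRange(hsv,(108,170,60),(125,255,255))
    k,l,s,c=cv2.connectedComponentsWithStats(m)
    for i in range(1,k):
        if s[i,4]>60: print(n,s[i],c[i].round(1),onz(p,c[i],70).round(1))
s=cv2.imread("pics/scene0.png")[135:260,340:440]; cv2.imwrite("pics/shelf_a.png",cv2.resize(s,None,fx=6,fy=4.8,interpolation=2)[:600])
s=cv2.imread("pics/side0.png")[90:200,70:270]; cv2.imwrite("pics/shelf_b.png",cv2.resize(s,None,fx=4,fy=4,interpolation=2))
E
```

```text
scene [  4   0  17  14 130] [12.5  6.3] [-1073.8 -1663.6    70. ]
scene [188 160  20  15 234] [197.3 167.4] [ 460.4 -294.6   70. ]
scene [283 167  20  15 253] [292.5 173.8] [472.9 -11.1  70. ]
scene [231 188  20  17 293] [240.5 196. ] [ 582.9 -156.3   70. ]
side [261 206  27  24 519] [274.3 217.2] [ 577.2 -156.7   70. ]
side [264 278  30  30 729] [278.  292.5] [ 455.  -295.2   70. ]
```

View pics/shelf_a.png

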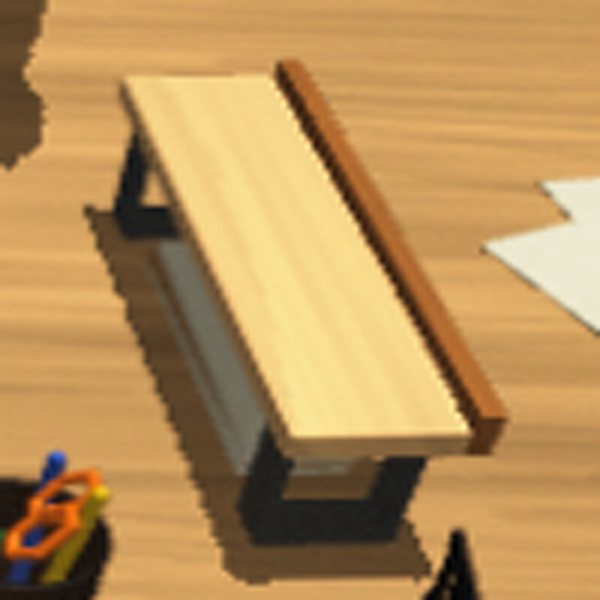

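View pics/shelf_b.png

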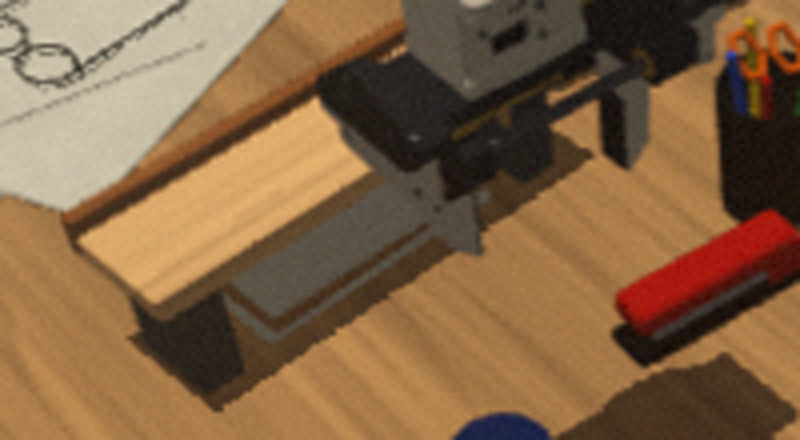

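Run:
```python
from h import *
p=camera_params("scene"); q=camera_params("side")
for px in [(360.5,151.4),(386,151),(388.3,226.4),(417.8,226.4)]: print(onz(p,px,100).round(1))
for px in [(108,165.5),(90,149.7)]: print('s',onz(q,px,100).round(1))
# bystanders
im=cv2.imread("pics/side0.png"); hsv=cv2.cvtColor(im,cv2.COLOR_BGR2HSV)
m=cv2.inRange(hsv,(108,120,30),(125,255,255)); k,l,s,c=cv2.connectedComponentsWithStats(m)
for i in range(1,k):
    if s[i,4]>60: print(s[i],c[i].round(1),onz(q,c[i],70).round(1))
for n,P,z,px in [('tape',p,48,(197,237)),('stap end near',p,44,(316,218)),('stap far',p,44,(315,255)),('cart',p,70,(262,240)),('mug',p,95,(136,196)),('cup',p,90,(341,248)),('pen a',p,15,(248,155)),('pen b',p,15,(238,180))]: print(n,onz(P,px,z).round(0))
```

```text
[385.3 196.1 100. ]
[376.9 276.3 100. ]
[710.1 223.3 100. ]
[706.  299.3 100. ]
s [377.3 197.  100. ]
s [372.8 271.4 100. ]
[183 194  25  24 485] [195.1 205.5] [467.1 -12.8  70. ]
[261 205  27  25 551] [274.2 217.1] [ 577.2 -156.4   70. ]
[263 277  31  32 771] [278.  292.4] [ 455.  -295.1   70. ]
tape [ 725. -257.   48.]
stap end near [630.  52.  44.]
stap far [765.  42.  44.]
cart [746. -91.  70.]
mug [ 630. -433.   95.]
cup [781.  99.  90.]
pen a [ 309. -153.   15.]
pen b [ 444. -175.   15.]
```

Tins are at about (458,-295), (580,-156.5) and (470,-12). The shelf axis runs from (378,235.5) to (708,261). I'll start with the nearest tin, (470,-12).

```bash
python3 -m jog '{"xyz":[[-0.9,-0.2,-0.5],[-0.9,-0.2,-0.5],[-0.9,-0.2,-0.5],[0,0,-1],[0,0,-1],[0,0,0]],"angular":[[0,0,0],[0,0,0],[0,0,0],[0,0,0],[0,0,0],[0,0,0]]}' -1
```

```text
time: 0.7
tool_pos: [467.2, -12.0, 152.6]
tcp_rot: [-3.141, 0.004, 0.0]
contact_force: [-0.0, 0.4, -0.4]
grip_width: 91.5
```

Run:
```python
from h import *
p=camera_params("wrist"); im=cv2.cvtColor(capture("wrist"),cv2.COLOR_RGB2BGR); cv2.imwrite("pics/w1.png",im)
hsv=cv2.cvtColor(im,cv2.COLOR_BGR2HSV)
m=cv2.inRange(hsv,(108,120,30),(125,255,255)); k,l,s,c=cv2.connectedComponentsWithStats(m)
for i in range(1,k):
    if s[i,4]>60: print(s[i],c[i].round(1),onz(p,c[i],73).round(1))
```

```text
[ 225  156   72   71 3927] [260.9 191. ] [469.1  -8.7  73. ]
```

View pics/w1.png

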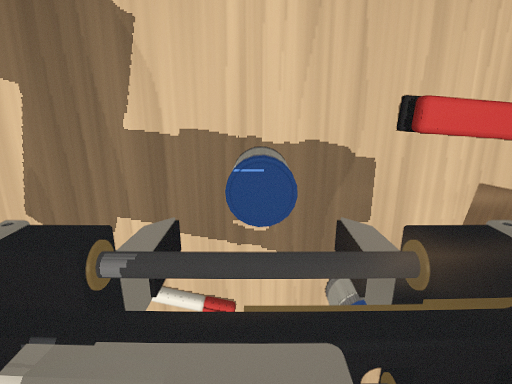

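The lid is centred at (261,191), which puts the tin at (469,-10). I'll descend and grip.

```bash
python3 -m jog '{"xyz":[[0.1,0.1,-0.9],[0,0,-0.9],[0,0,-0.9],[0,0,-0.9],[0,0,-0.9],[0,0,-0.9],[0,0,-0.6],[0,0,0]],"angular":[[0,0,0],[0,0,0],[0,0,0],[0,0,0],[0,0,0],[0,0,0],[0,0,0],[0,0,0]]}' -1; python3 -m jog '{"xyz":[[0,0,0],[0,0,0],[0,0,0],[0,0,0],[0,0,0],[0,0,0]],"angular":[[0,0,0],[0,0,0],[0,0,0],[0,0,0],[0,0,0],[0,0,0]]}' 1
```

```text
time: 1.55
tool_pos: [478.2, -11.0, 38.1]
tcp_rot: [3.139, -0.013, 0.001]
contact_force: [-0.3, -0.3, 0.6]
grip_width: 91.8
time: 2.15
tool_pos: [478.0, -11.0, 40.7]
tcp_rot: [3.139, -0.013, 0.002]
contact_force: [-0.7, 0.5, -5.0]
grip_width: 58.7
```

```bash
python3 -m jog '{"xyz":[[0,0,0],[0,0,0.3],[0,0,0.4],[0,0,0.5],[0,0,0],[0,0,0]],"angular":[[0,0,0],[0,0,0],[0,0,0],[0,0,0],[0,0,0],[0,0,0]]}'; for i in 1 2 3; do python3 -m jog '{"xyz":[[0,0,0]],"angular":[[0,0,0]]}'|egrep 'force|tool'; done
```

```text
time: 2.75
tool_pos: [478.9, -10.9, 66.8]
tcp_rot: [3.139, -0.015, 0.002]
contact_force: [-0.2, 0.0, -5.8]
grip_width: 58.8
tool_pos: [479.0, -11.0, 66.9]
contact_force: [0.3, 0.7, -6.0]
tool_pos: [478.9, -10.9, 66.8]
contact_force: [0.3, 0.1, -6.3]
tool_pos: [478.7, -10.9, 66.6]
contact_force: [0.3, -0.1, -6.0]
```

About 6 N, so this is the heavy tin. I'll set it back gently.

```bash
python3 -m jog '{"xyz":[[0,0,-0.5],[0,0,-0.4],[0,0,-0.2],[0,0,0],[0,0,0]],"angular":[[0,0,0],[0,0.1,0],[0,0,0],[0,0,0],[0,0,0]]}'
```

```text
time: 3.55
tool_pos: [478.0, -10.8, 41.3]
tcp_rot: [3.14, -0.001, 0.001]
contact_force: [-0.4, -0.4, -5.7]
grip_width: 58.5
```

```bash
python3 -m jog '{"xyz":[[0,0,-0.1],[0,0,-0.05],[0,0,0]],"angular":[[0,0,0],[0,0,0],[0,0,0]]}'
```

```text
time: 3.85
tool_pos: [477.8, -11.1, 40.9]
tcp_rot: [3.139, -0.001, 0.002]
contact_force: [-0.9, -0.7, -6.6]
grip_width: 58.6
```

```bash
python3 -m jog '{"xyz":[[0,0,-0.15],[0,0,-0.15],[0,0,0]],"angular":[[0,0,0],[0,0,0],[0,0,0]]}';python3 -m jog '{"xyz":[[0,0,-0.15],[0,0,0]],"angular":[[0,0,0],[0,0,0]]}'
```

```text
time: 4.15
tool_pos: [477.7, -11.5, 40.2]
tcp_rot: [3.137, -0.003, 0.002]
contact_force: [0.4, 0.5, -5.9]
grip_width: 58.3
time: 4.35
tool_pos: [478.9, -11.8, 39.4]
tcp_rot: [3.137, -0.007, 0.002]
contact_force: [-0.2, 0.2, -7.2]
grip_width: 58.2
```

Run:
```python
from h import *
im=cv2.cvtColor(capture("side"),cv2.COLOR_RGB2BGR); cv2.imwrite("pics/s2.png",cv2.resize(im[130:280,100:300],None,fx=4,fy=4,interpolation=2))
o=bot.get_obs(); print(o['tool_pos'],o['contact_force'],o['moment'],o['tau'].round(2) if hasattr(o['tau'],'round') else o['tau'])
```

```text
[478.97168254 -11.77199758  39.19164617] [ 0.50284082 -0.65687322  0.09819405] [-0.27622122 -0.20541277 -0.01055587] [ 2.000e-02 -4.541e+01 -1.686e+01  9.000e-02  2.000e-01  0.000e+00]
```

View pics/s2.png

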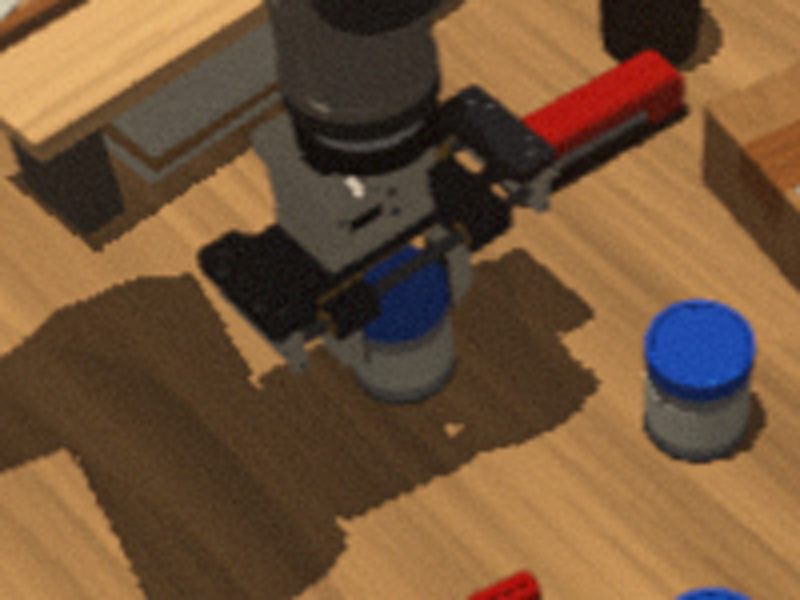

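The tin is upright and touching the desk: the force is down to 0.1 N at TCP z 39. I'll release it.

```bash
python3 -m jog '{"xyz":[[0,0,0],[0,0,0],[0,0,0],[0,0,0],[0,0,0],[0,0,0]],"angular":[[0,0,0],[0,0,0],[0,0,0],[0,0,0],[0,0,0],[0,0,0]]}' -1;python3 -m jog '{"xyz":[[0,0,0.4],[0,0,1],[0,0,1],[0,0,1],[0.2,0,1],[0.5,-1,1],[1,-1,0.5],[1,-1,0],[1,-1,0],[0,0,0]],"angular":[[0,0,0],[0,0,0],[0,0,0],[0,0,0],[0,0,0],[0,0,0],[0,0,0],[0,0,0],[0,0,0],[0,0,0]]}'
```

```text
time: 5.0
tool_pos: [480.6, -12.0, 38.9]
tcp_rot: [3.136, -0.01, 0.002]
contact_force: [-0.5, -0.0, 0.8]
grip_width: 91.9
time: 6.0
tool_pos: [555.7, -94.2, 168.2]
tcp_rot: [3.135, -0.013, 0.004]
contact_force: [-0.1, -0.3, 0.0]
grip_width: 91.9
```

```bash
python3 -m jog '{"xyz":[[0.4,-1,-0.3],[0.4,-1,-0.3],[0.4,-1,-0.3],[0,0,0]],"angular":[[0,0.1,0],[0.1,0.05,0],[0,0,0],[0,0,0]]}'
python3 - <<'E'
from h import *
p=camera_params("wrist"); im=cv2.cvtColor(capture("wrist"),cv2.COLOR_RGB2BGR); cv2.imwrite("pics/w2.png",im)
hsv=cv2.cvtColor(im,cv2.COLOR_BGR2HSV)
m=cv2.inRange(hsv,(108,120,30),(125,255,255)); k,l,s,c=cv2.connectedComponentsWithStats(m)
for i in range(1,k):
    if s[i,4]>60: print(s[i],c[i].round(1),onz(p,c[i],73).round(1))
print(bot.get_obs()['tool_pos'])
E
```

```text
time: 6.4
tool_pos: [578.8, -154.2, 151.4]
tcp_rot: [-3.136, 0.004, 0.005]
contact_force: [-0.3, 0.5, 0.7]
grip_width: 91.7
[  81    0   88   54 1495] [124.8  25.8] [478.7 -22.9  73. ]
[121   0  21  16  91] [130.4   6.1] [484.1  -9.7  73. ]
[ 224  160   72   72 3779] [259.2 197.1] [ 579.3 -155.5   73. ]
[146 300  19  11 117] [154.4 306.6] [ 479.  -266.6   73. ]
[ 578.49676764 -152.86581914  151.76428275]
```

View pics/w2.png

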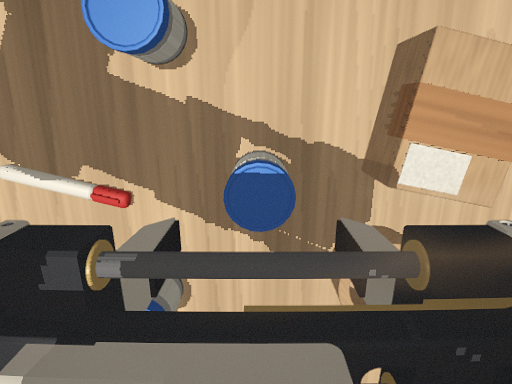

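The lid at (259,197) puts this tin at (579.5,-156), and the carton is clear on the right. I'll descend in two chunks and correct the drift between them.

```bash
python3 -m jog '{"xyz":[[0,-0.15,-1],[0,0,-1],[0,0,-1],[0,0,-0.2],[0,0,0]],"angular":[[0,0,0],[0,0,0],[0,0,0],[0,0,0],[0,0,0]]}' -1
```

```text
time: 6.95
tool_pos: [576.8, -150.2, 89.8]
tcp_rot: [-3.134, 0.002, 0.008]
contact_force: [-0.0, -0.5, -0.4]
grip_width: 91.8
```

```bash
python3 -m jog '{"xyz":[[0.15,-0.3,-0.9],[0,-0.05,-0.9],[0,0,-0.7],[0,0,-0.4],[0,0,0],[0,0,0]],"angular":[[0,0,0],[-0.05,0,-0.05],[0,0,0],[0,0,0],[0,0,0],[0,0,0]]}' -1
```

```text
time: 7.55
tool_pos: [582.6, -155.7, 36.9]
tcp_rot: [3.141, -0.006, 0.006]
contact_force: [-0.3, -0.2, 1.3]
grip_width: 91.7
```

```bash
python3 -m jog '{"xyz":[[-0.1,0,-0.4],[0,0,0],[0,0,0]],"angular":[[0,0.05,0],[0,0,0],[0,0,0]]}' -1;  python3 -m jog '{"xyz":[[0,0,0],[0,0,0],[0,0,0],[0,0,0],[0,0,0]],"angular":[[0,0,0],[0,0,0],[0,0,0],[0,0,0],[0,0,0]]}' 1;  python3 -m jog '{"xyz":[[0,0,0.3],[0,0,0.5],[0,0,0.8],[0,0,0.3],[0,0,0],[0,0,0]],"angular":[[0,0,0],[0,0,0],[0,0,0],[0,0,0],[0,0,0],[0,0,0]]}'; python3 -m jog '{"xyz":[[0,0,0]],"angular":[[0,0,0]]}'
```

```text
time: 7.85
tool_pos: [581.3, -155.9, 29.9]
tcp_rot: [3.14, -0.003, 0.006]
contact_force: [-0.1, -0.6, -0.3]
grip_width: 92.0
time: 8.35
tool_pos: [581.5, -156.1, 30.5]
tcp_rot: [3.14, -0.003, 0.006]
contact_force: [-1.3, 0.2, 0.9]
grip_width: 60.2
time: 8.95
tool_pos: [580.9, -155.8, 70.7]
tcp_rot: [3.14, -0.002, 0.006]
contact_force: [0.5, -0.2, -3.7]
grip_width: 60.3
time: 9.05
tool_pos: [580.7, -155.7, 70.3]
tcp_rot: [3.14, -0.002, 0.006]
contact_force: [-0.1, 0.1, -2.1]
grip_width: 60.3
```

It reads about 2.4 N, so it's light. I'll lift it and carry it to the shelf at about (620,254).

```bash
python3 -m jog '{"xyz":[[0,0,0.5],[0,0,1],[0,0,1],[0,0,1],[0,0.2,1],[0,0.5,0.9],[0.1,0.8,0.6],[0.1,1,0],[0.1,1,0],[0,0,0]],"angular":[[0,0,0],[0,0,0],[0,0,0],[0,0,0],[0,0,0],[0,0,0],[0,0,0],[0,0,0],[0,0,0],[0,0,0]]}';python3 -m jog '{"xyz":[[0.1,0.6,0],[0.1,1,0],[0.1,1,0],[0.1,1,0],[0.1,1,0],[0.1,1,0],[0.1,1,0],[0,0.6,0],[0,0.2,0],[0,0,0]],"angular":[[0,0,0],[0,0,0],[0,0,0],[0,0,0],[0,0,0],[0,0,0],[0,0,0],[0,0,0],[0,0,0],[0,0,0]]}'
```

```text
time: 10.05
tool_pos: [584.6, -81.0, 196.1]
tcp_rot: [-3.14, 0.003, 0.004]
contact_force: [-0.1, -0.3, -1.8]
grip_width: 60.6
time: 11.05
tool_pos: [597.6, 75.3, 193.7]
tcp_rot: [-3.14, 0.009, 0.002]
contact_force: [-0.0, -0.5, -2.4]
grip_width: 60.5
```

```bash
python3 -m jog '{"xyz":[[0.1,0.6,0],[0.1,1,0],[0.1,1,0],[0.2,1,0],[0.2,1,0],[0.2,1,0],[0.2,1,0],[0,0.6,0],[0,0.3,0],[0,0,0]],"angular":[[0,-0.1,0],[0,0,0],[0,0,0],[0,0,0],[0,0,0],[0,0,0],[0,0,0],[0,0,0],[0,0,0],[0,0,0]]}'
```

```text
time: 12.05
tool_pos: [620.9, 228.1, 193.5]
tcp_rot: [-3.14, -0.005, -0.008]
contact_force: [1.8, -0.2, -2.9]
grip_width: 60.0
```

```bash
python3 -m jog '{"xyz":[[0,0.7,0],[0,0.6,0],[0,0,-0.4],[0,0,-0.8],[0,0,-0.7],[0,0,0],[0,0,0]],"angular":[[0,0,0.05],[0,0.05,0],[0,0,0],[0,0,0],[0,0,0],[0,0,0],[0,0,0]]}'
python3 - <<'E'
from h import *
for n in ["scene","side"]:
    p=camera_params(n); im=cv2.cvtColor(capture(n),cv2.COLOR_RGB2BGR)
    t=bot.get_obs()['tool_pos']
    u=proj(p,t)[0]; x,y=(max(0,int(v)-60) for v in u)
    cv2.imwrite(f"pics/{n}3.png",cv2.resize(im[y:y+120,x:x+150],None,fx=5,fy=5,interpolation=2)); print(x,y)
E
```

```text
time: 12.75
tool_pos: [620.8, 254.2, 153.3]
tcp_rot: [-3.141, 0.001, -0.005]
contact_force: [0.7, -0.4, -2.5]
grip_width: 60.4
338 127
116 32
```

View pics/scene3.png

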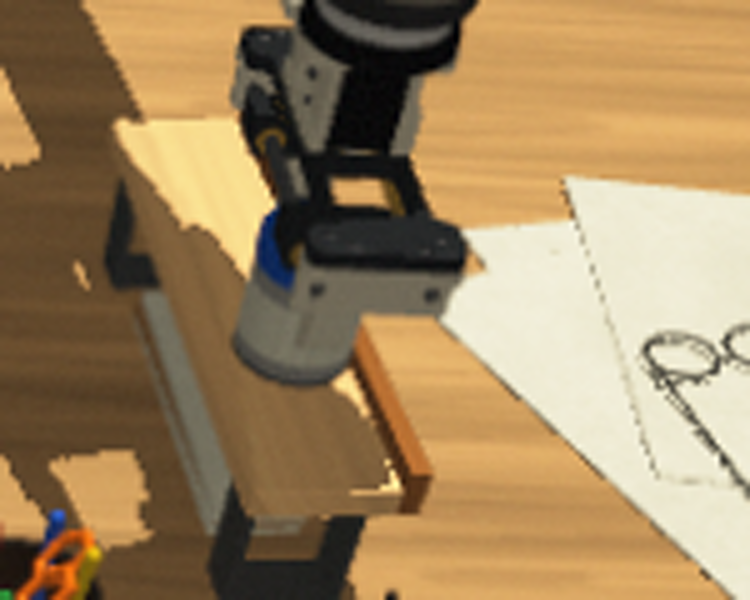

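View pics/side3.png

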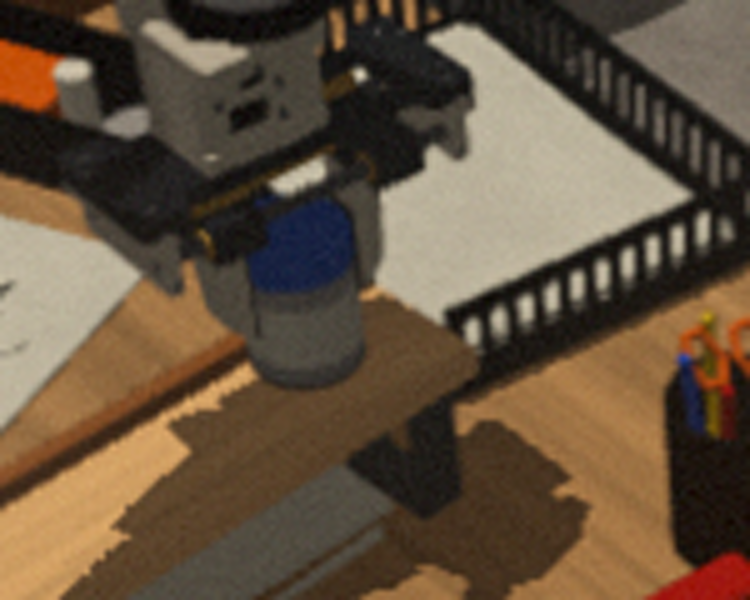

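The tin is upright over the board in both views, about 22 mm above it. I'll lower it gently.

```bash
python3 -m jog '{"xyz":[[0,0,-0.4],[0,0,-0.3],[0,0,-0.2],[0,0,0],[0,0,0]],"angular":[[0,0,0],[0,0,0],[0,0,0],[0,0,0],[0,0,0]]}';python3 -m jog '{"xyz":[[0,0,-0.15],[0,0,0]],"angular":[[0,0,0],[0,0,0]]}'
```

```text
time: 13.35
tool_pos: [621.6, 254.1, 135.6]
tcp_rot: [-3.14, -0.002, -0.005]
contact_force: [0.6, 0.5, -2.2]
grip_width: 60.3
time: 13.55
tool_pos: [621.7, 254.2, 132.6]
tcp_rot: [-3.14, -0.002, -0.005]
contact_force: [-0.7, -0.2, -2.5]
grip_width: 60.5
```

```bash
python3 -m jog '{"xyz":[[0,0,-0.1],[0,0,0]],"angular":[[0,0,0],[0,0,0]]}';python3 -m jog '{"xyz":[[0,0,-0.1],[0,0,0]],"angular":[[0,0,0],[0,0,0]]}'
```

```text
time: 13.75
tool_pos: [621.9, 254.3, 130.8]
tcp_rot: [-3.14, -0.003, -0.005]
contact_force: [0.7, -1.2, -1.9]
grip_width: 60.2
time: 13.95
tool_pos: [622.4, 254.6, 131.0]
tcp_rot: [-3.139, -0.005, -0.005]
contact_force: [0.3, -0.1, -2.8]
grip_width: 60.2
```

```bash
python3 -m jog '{"xyz":[[0,0,-0.1],[0,0,0]],"angular":[[0,0,0],[0,0,0]]}';python3 -m jog '{"xyz":[[0,0,-0.1],[0,0,0]],"angular":[[0,0,0],[0,0,0]]}'
```

```text
time: 14.15
tool_pos: [622.8, 254.9, 130.8]
tcp_rot: [-3.138, -0.007, -0.005]
contact_force: [-0.4, -0.6, -2.0]
grip_width: 60.3
time: 14.35
tool_pos: [623.1, 255.2, 130.8]
tcp_rot: [-3.138, -0.009, -0.005]
contact_force: [0.1, 0.2, -2.8]
grip_width: 60.4
```

```bash
python3 -m jog '{"xyz":[[0,0,-0.2],[0,0,0]],"angular":[[0,0.05,0],[0,0,0]]}'; python3 -m jog '{"xyz":[[0,0,-0.2],[0,0,0]],"angular":[[-0.02,0.05,0],[0,0,0]]}'
python3 - <<'E'
from h import *
p=camera_params("side"); im=cv2.cvtColor(capture("side"),cv2.COLOR_RGB2BGR)
cv2.imwrite("pics/side4.png",cv2.resize(im[32:152,116:266],None,fx=5,fy=5,interpolation=2)); print(bot.get_obs()['contact_force'],bot.get_obs()['tool_pos'])
E
```

```text
time: 14.55
tool_pos: [623.7, 255.7, 131.1]
tcp_rot: [-3.136, -0.008, -0.005]
contact_force: [-0.3, 0.4, -2.7]
grip_width: 60.1
time: 14.75
tool_pos: [624.4, 256.2, 130.8]
tcp_rot: [-3.137, -0.006, -0.004]
contact_force: [-0.5, -0.9, -2.4]
grip_width: 60.6
[0.60700149 3.12108563 4.84424124] [624.52896437 256.27511645 130.53978134]
```

View pics/side4.png

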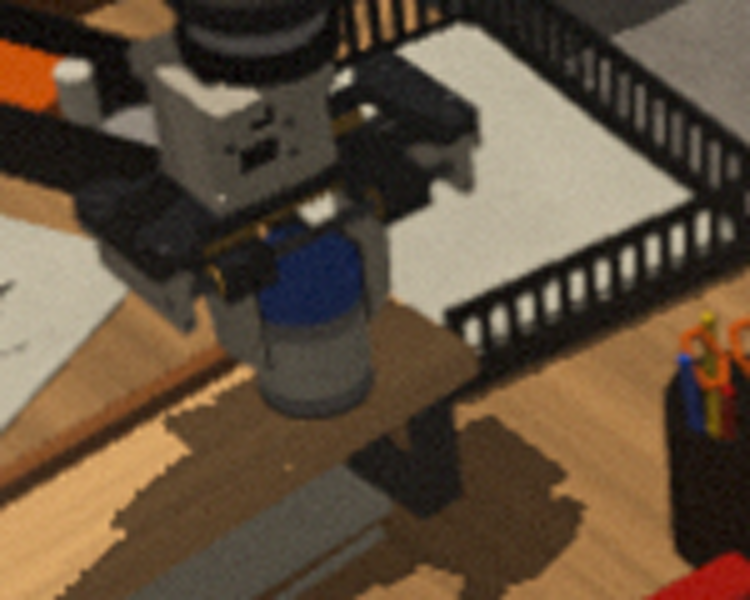

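The tin has landed: the fresh force reading is +4.8 N. I'll release it and retreat.

```bash
python3 -m jog '{"xyz":[[0,0,0],[0,0,0],[0,0,0],[0,0,0],[0,0,0],[0,0,0.2]],"angular":[[0,0,0],[0,0,0],[0,0,0],[0,0,0],[0,0,0],[0,0,0]]}' -1;python3 -m jog '{"xyz":[[0,0,0.5],[0,0,1],[0,0,1],[0,0,1],[0,0,1],[-0.2,-1,0],[-0.3,-1,0],[-0.3,-1,0],[-0.3,-1,0],[-0.3,-1,0]],"angular":[[0,0,0],[0,0,0],[0,0,0],[0,0,0],[0,0,0],[0,0,0],[0,0,0],[0,0,0],[0,0,0],[0,0,0]]}'
python3 - <<'E'
from h import *
im=cv2.cvtColor(capture("scene"),cv2.COLOR_RGB2BGR)
cv2.imwrite("pics/scene5.png",cv2.resize(im,None,fx=1.5,fy=1.5))
E
```

```text
time: 15.4
tool_pos: [623.9, 255.7, 130.9]
tcp_rot: [-3.138, -0.002, -0.005]
contact_force: [1.2, -1.4, -0.4]
grip_width: 91.8
time: 16.4
tool_pos: [596.1, 155.6, 234.6]
tcp_rot: [-3.135, -0.013, -0.0]
contact_force: [0.3, 0.1, -0.4]
grip_width: 91.9
```

View pics/scene5.png

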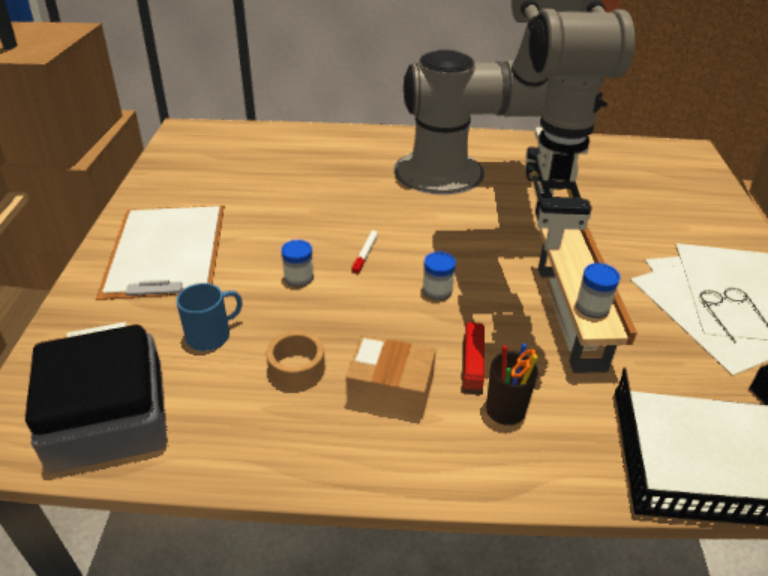

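The first light tin is standing on the shelf at (598,290 in the 1.5x picture). Next I'll go to the tin at (458,-295).

```bash
python3 -m jog '{"xyz":[[-0.3,-1,0],[-0.3,-1,0],[-0.3,-1,0],[-0.3,-1,0],[-0.3,-1,0],[-0.3,-1,0],[-0.3,-1,0],[-0.3,-1,0],[-0.3,-1,0],[-0.3,-1,0]],"angular":[[0,0.1,0],[0,0,0],[0,0,0],[0,0,0],[0,0,0],[0,0,0],[0,0,0],[0,0,0],[0,0,0],[0,0,0]]}' -1;python3 -m jog '{"xyz":[[-0.3,-1,-0.3],[-0.3,-1,-0.3],[-0.3,-1,-0.3],[-0.3,-1,-0.3],[-0.3,-1,-0.3],[-0.3,-1,-0.3],[-0.3,-1,-0.3],[-0.3,-1,-0.3],[-0.3,-1,-0.3],[-0.3,-1,-0.3]],"angular":[[0,0,0],[0,0,0],[0,0,0],[0,0,0],[0,0,0],[0,0,0],[0,0,0],[0,0,0],[0,0,0],[0,0,0]]}'
```

```text
time: 17.45
tool_pos: [535.6, -52.3, 245.6]
tcp_rot: [-3.137, -0.016, -0.0]
contact_force: [0.3, -0.2, 0.0]
grip_width: 92.2
time: 18.45
tool_pos: [477.0, -260.5, 195.2]
tcp_rot: [3.139, -0.033, 0.001]
contact_force: [-0.3, -0.5, -0.5]
grip_width: 91.6
```

```bash
python3 -m jog '{"xyz":[[-0.5,-0.8,-0.6],[-0.4,-0.6,-0.8],[0,0,-0.5],[0,0,0]],"angular":[[0,0.2,0],[0.03,0.12,0],[0,0,0],[0,0,0]]}'
python3 - <<'E'
from h import *
p=camera_params("wrist"); im=cv2.cvtColor(capture("wrist"),cv2.COLOR_RGB2BGR); cv2.imwrite("pics/w6.png",im)
hsv=cv2.cvtColor(im,cv2.COLOR_BGR2HSV)
m=cv2.inRange(hsv,(108,120,30),(125,255,255)); k,l,s,c=cv2.connectedComponentsWithStats(m)
for i in range(1,k):
    if s[i,4]>60: print(s[i],c[i].round(1),onz(p,c[i],73).round(1))
print(bot.get_obs()['tool_pos'])
E
```

```text
time: 18.85
tool_pos: [457.3, -291.6, 154.9]
tcp_rot: [-3.141, 0.003, -0.002]
contact_force: [0.3, 0.3, 0.0]
grip_width: 92.0
[ 223  160   71   70 3739] [257.9 195.6] [ 456.7 -293.1   73. ]
[ 457.62013316 -291.7098219   155.54155358]
```

View pics/w6.png

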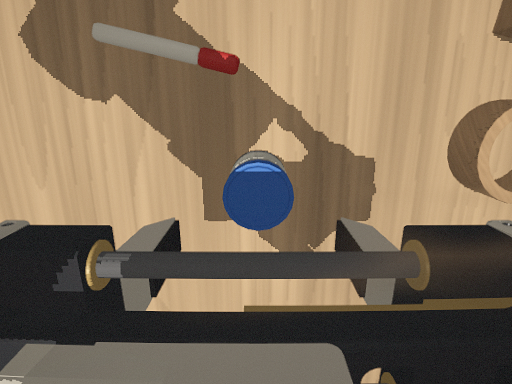

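The lid at (258,196) puts this tin at (457,-294), so it's well centred. I'll descend.

```bash
python3 -m jog '{"xyz":[[0,-0.1,-1],[0,0,-1],[0,0,-1],[0,0,-0.2],[0,0,0]],"angular":[[0,0,0],[0,0,0],[0,0,0],[0,0,0],[0,0,0]]}' -1
```

```text
time: 19.4
tool_pos: [460.9, -291.1, 92.5]
tcp_rot: [3.139, -0.002, 0.003]
contact_force: [1.1, 0.3, -0.2]
grip_width: 91.6
```

```bash
python3 -m jog '{"xyz":[[-0.3,-0.1,-0.9],[-0.1,-0.05,-0.9],[-0.05,0,-0.7],[0,0,-0.5],[0,0,0],[0,0,0]],"angular":[[0,0,0],[0,0.03,0],[0,0,0],[0,0,0],[0,0,0],[0,0,0]]}' -1
```

```text
time: 20.0
tool_pos: [456.7, -295.5, 37.9]
tcp_rot: [3.131, -0.009, 0.006]
contact_force: [-0.4, -0.1, -0.1]
grip_width: 91.8
```

```bash
python3 -m jog '{"xyz":[[0,0.05,-0.4],[0,0,0],[0,0,0]],"angular":[[0.1,0.08,0],[0,0,0],[0,0,0]]}' -1;  python3 -m jog '{"xyz":[[0,0,0],[0,0,0],[0,0,0],[0,0,0],[0,0,0]],"angular":[[0,0,0],[0,0,0],[0,0,0],[0,0,0],[0,0,0]]}' 1;  python3 -m jog '{"xyz":[[0,0,0.3],[0,0,0.5],[0,0,0.8],[0,0,0.3],[0,0,0],[0,0,0]],"angular":[[0,0,0],[0,0,0],[0,0,0],[0,0,0],[0,0,0],[0,0,0]]}'; python3 -m jog '{"xyz":[[0,0,0]],"angular":[[0,0,0]]}'
```

```text
time: 20.3
tool_pos: [458.0, -295.1, 31.3]
tcp_rot: [3.14, -0.002, 0.006]
contact_force: [-0.6, -0.0, 0.1]
grip_width: 91.8
time: 20.8
tool_pos: [458.1, -295.3, 31.8]
tcp_rot: [3.14, -0.003, 0.006]
contact_force: [0.9, 0.2, -0.1]
grip_width: 58.2
time: 21.4
tool_pos: [457.3, -294.7, 72.1]
tcp_rot: [3.141, -0.002, 0.006]
contact_force: [0.4, 0.2, -1.9]
grip_width: 58.5
time: 21.5
tool_pos: [457.2, -294.5, 71.8]
tcp_rot: [3.141, -0.001, 0.006]
contact_force: [0.7, -0.7, -2.6]
grip_width: 58.2
```

This one is light too, about 2.3 N. I'll carry it to shelf position (470,243).

```bash
python3 -m jog '{"xyz":[[0,0,0.5],[0,0,1],[0,0,1],[0,0,1],[0,0.2,1],[0,0.5,0.9],[0,0.8,0.6],[0,1,0],[0,1,0],[0,1,0]],"angular":[[0,0,0],[0,0,0],[0,0,0],[0,0,0],[0,0,0],[0,0,0],[0,0,0],[0,0,0],[0,0,0],[0,0,0]]}';python3 -m jog '{"xyz":[[0,1,0],[0,1,0],[0,1,0],[0,1,0],[0,1,0],[0,1,0],[0,1,0],[0,1,0],[0,1,0],[0,1,0]],"angular":[[0,0,0],[0,0,0],[0,0,0],[0,0,0],[0,0,0],[0,0,0],[0,0,0],[0,0,0],[0,0,0],[0,0,0]]}'
```

```text
time: 22.5
tool_pos: [454.6, -200.2, 197.4]
tcp_rot: [-3.138, 0.003, 0.002]
contact_force: [0.2, 0.1, -2.6]
grip_width: 58.1
time: 23.5
tool_pos: [448.5, 16.0, 198.0]
tcp_rot: [-3.134, 0.009, 0.005]
contact_force: [0.2, 0.0, -3.1]
grip_width: 58.3
```

```bash
python3 -m jog '{"xyz":[[0.2,1,0],[0.2,1,0],[0.2,1,0],[0.2,1,0],[0.2,1,0],[0.2,1,0],[0.2,1,0],[0.2,1,0],[0,0.6,0],[0,0.3,0]],"angular":[[0,-0.1,0],[-0.05,0,-0.05],[0,0,0],[0,0,0],[0,0,0],[0,0,0],[0,0,0],[0,0,0],[0,0,0],[0,0,0]]}'
```

```text
time: 24.5
tool_pos: [472.6, 208.2, 198.2]
tcp_rot: [-3.139, 0.005, 0.005]
contact_force: [1.1, -0.0, -1.8]
grip_width: 58.0
```

```bash
python3 -m jog '{"xyz":[[0,0.8,0],[0,0.7,0],[0,0.1,-0.4],[0,0,-0.8],[0,0,-0.8],[0,0,0],[0,0,0]],"angular":[[0,-0.03,-0.05],[0,0,0],[0,0,0],[0,0,0],[0,0,0],[0,0,0],[0,0,0]]}'
python3 - <<'E'
from h import *
for n in ["scene"]:
    p=camera_params(n); im=cv2.cvtColor(capture(n),cv2.COLOR_RGB2BGR)
    t=bot.get_obs()['tool_pos']
    cv2.imwrite(f"pics/{n}7.png",cv2.resize(im[120:240,310:460],None,fx=5,fy=5,interpolation=2))
E
```

```text
time: 25.2
tool_pos: [470.5, 239.9, 155.7]
tcp_rot: [3.141, 0.005, 0.001]
contact_force: [0.2, -0.1, -2.2]
grip_width: 58.0
```

View pics/scene7.png

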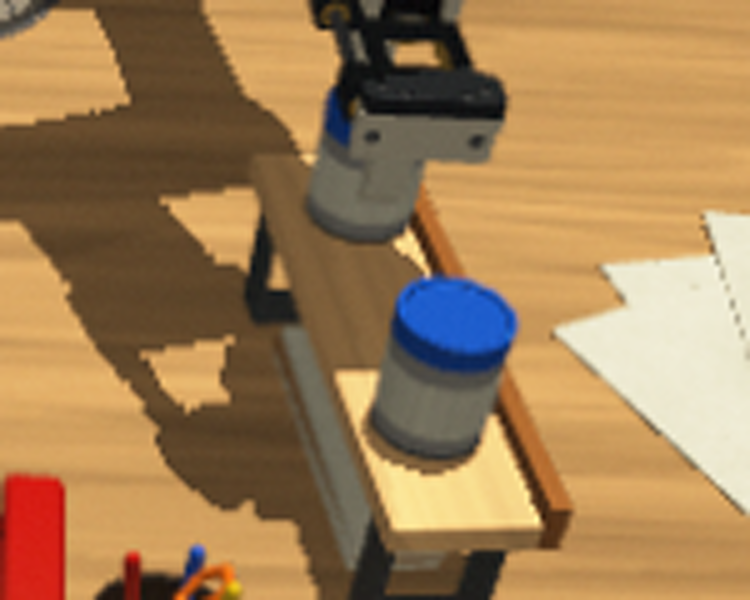

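The second tin is over the board and clear of the first. I'll lower it.

```bash
python3 -m jog '{"xyz":[[0,0.1,-0.4],[0,0,-0.4],[0,0,-0.2],[0,0,0],[0,0,0]],"angular":[[0,-0.03,0],[0,0,0],[0,0,0],[0,0,0],[0,0,0]]}';python3 -m jog '{"xyz":[[0,0,-0.1],[0,0,0],[0,0,0]],"angular":[[0,0,0],[0,0,0],[0,0,0]]}'; python3 -c "from plant import bot;o=bot.get_obs();print(o['contact_force'],o['tool_pos'])"
```

```text
time: 25.75
tool_pos: [471.2, 241.8, 135.3]
tcp_rot: [-3.141, -0.001, 0.001]
contact_force: [-0.0, 0.4, -2.6]
grip_width: 58.5
time: 26.05
tool_pos: [471.5, 241.9, 133.6]
tcp_rot: [-3.141, -0.002, 0.001]
contact_force: [-0.1, -0.4, -1.6]
grip_width: 58.7
[-0.12529016 -0.41734856 -1.62792677] [471.50920079 241.91524136 133.60939589]
```

```bash
python3 -m jog '{"xyz":[[0,0,-0.1],[0,0,0]],"angular":[[0,0,0],[0,0,0]]}'; python3 -c "from plant import bot;o=bot.get_obs();print(o['contact_force'],o['tool_pos'])"
```

```text
time: 26.25
tool_pos: [471.8, 242.1, 132.0]
tcp_rot: [-3.141, -0.003, 0.001]
contact_force: [0.8, 0.0, -1.7]
grip_width: 58.0
[ 0.75535452  0.04707464 -1.71887148] [471.8326974  242.05712757 131.97915041]
```

```bash
python3 -m jog '{"xyz":[[0,0,-0.1],[0,0,0]],"angular":[[0,0,0],[0,0,0]]}';python3 -m jog '{"xyz":[[0,0,-0.1],[0,0,0]],"angular":[[0,0,0],[0,0,0]]}'
python3 - <<'E'
from h import *
im=capture("side"); o=bot.get_obs();print(o['contact_force'],o['tool_pos'])
E
```

```text
time: 26.45
tool_pos: [472.1, 242.3, 132.4]
tcp_rot: [-3.14, -0.005, 0.001]
contact_force: [-0.3, 0.2, -3.0]
grip_width: 58.3
time: 26.65
tool_pos: [472.5, 242.5, 132.1]
tcp_rot: [-3.139, -0.007, 0.001]
contact_force: [-1.3, -0.5, -2.8]
grip_width: 58.6
[ 0.19379147  0.79974557 -2.35660191] [472.49794754 242.55724147 131.96638234]
```

```bash
python3 -m jog '{"xyz":[[0,0,-0.2],[0,0,0]],"angular":[[-0.02,0.05,0],[0,0,0]]}'; python3 -m jog '{"xyz":[[0,0,0],[0,0,0],[0,0,0],[0,0,0],[0,0,0],[0,0,0.2]],"angular":[[0,0,0],[0,0,0],[0,0,0],[0,0,0],[0,0,0],[0,0,0]]}' -1;python3 -m jog '{"xyz":[[0,0,0.5],[0,0,1],[0,0,1],[0,0,1],[0,0,1],[0,-1,0],[0,-1,0],[0,-1,0],[0,-1,0],[0,-1,0]],"angular":[[0,0,0],[0,0,0],[0,0,0],[0,0,0],[0,0,0],[0,0,0],[0,0,0],[0,0,0],[0,0,0],[0,0,0]]}'
python3 - <<'E'
from h import *
im=cv2.cvtColor(capture("scene"),cv2.COLOR_RGB2BGR)
cv2.imwrite("pics/scene8.png",cv2.resize(im,None,fx=1.5,fy=1.5))
E
```

```text
time: 26.9
tool_pos: [472.9, 242.9, 132.3]
tcp_rot: [-3.14, -0.004, 0.001]
contact_force: [0.5, 0.0, -2.5]
grip_width: 57.9
time: 27.5
tool_pos: [472.8, 242.8, 134.5]
tcp_rot: [-3.141, -0.002, 0.001]
contact_force: [-0.2, -0.0, 0.3]
grip_width: 91.9
time: 28.5
tool_pos: [473.3, 142.0, 237.2]
tcp_rot: [-3.138, -0.012, 0.006]
contact_force: [-0.4, 0.8, -0.5]
grip_width: 92.0
```

View pics/scene8.png

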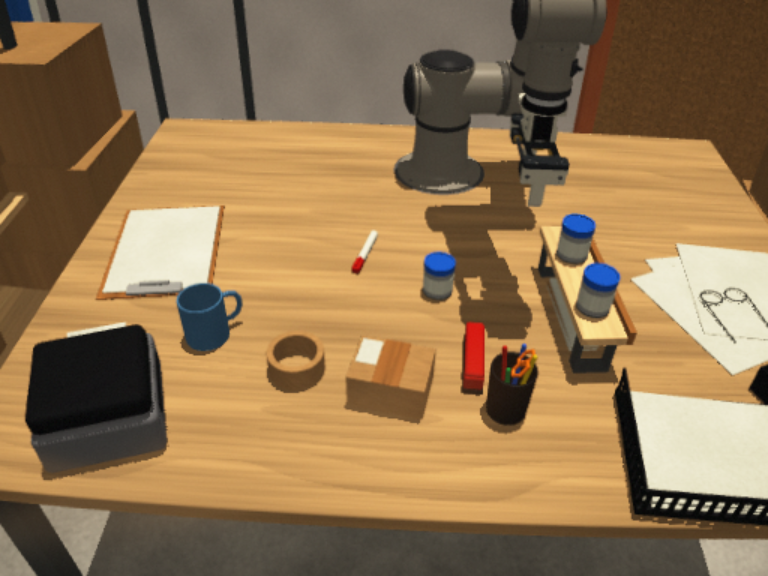

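Both light tins are standing on the shelf, at (576,240) and (599,290) in the picture. Now for the heavy one at about (479,-11).

```bash
python3 -m jog '{"xyz":[[0,-1,0],[0,-1,-0.5],[0,-1,-0.8],[0,-1,-0.8],[0,-1,-0.8],[0,-1,-0.8],[0,-1,0],[0,0,0],[0,0,0]],"angular":[[0,0.1,0],[0,0,0],[0,0,0],[0,0,0],[0,0,0],[0,0,0],[0,0,0],[0,0,0],[0,0,0]]}' -1;python3 - <<'E'
from h import *
p=camera_params("wrist"); im=cv2.cvtColor(capture("wrist"),cv2.COLOR_RGB2BGR); cv2.imwrite("pics/w9.png",im)
hsv=cv2.cvtColor(im,cv2.COLOR_BGR2HSV)
m=cv2.inRange(hsv,(108,120,30),(125,255,255)); k,l,s,c=cv2.connectedComponentsWithStats(m)
for i in range(1,k):
    if s[i,4]>60: print(s[i],c[i].round(1),onz(p,c[i],73).round(1))
print(bot.get_obs()['tool_pos'])
E
```

```text
time: 29.45
tool_pos: [475.6, -4.1, 168.2]
tcp_rot: [-3.138, -0.012, 0.002]
contact_force: [-0.0, 0.3, -0.5]
grip_width: 92.0
[ 227  161   67   67 3451] [259.8 194.4] [478.2  -8.3  73. ]
[475.75497909  -3.9378711  168.34518787]
```

```bash
python3 -m jog '{"xyz":[[0,-0.25,-0.9],[0,0,-1],[0,0,-1],[0,0,-0.7],[0,0,0]],"angular":[[0.03,0.1,0],[0,0,0],[0,0,0],[0,0,0],[0,0,0]]}' -1
```

```text
time: 30.0
tool_pos: [478.2, -4.4, 97.6]
tcp_rot: [-3.135, -0.01, 0.008]
contact_force: [-0.2, -0.2, 0.4]
grip_width: 91.8
```

```bash
python3 -m jog '{"xyz":[[-0.2,-0.3,-0.9],[-0.1,-0.05,-0.9],[-0.05,0,-0.7],[0,0,-0.5],[0,0,0],[0,0,0]],"angular":[[-0.05,0.1,-0.05],[0,0.03,0],[0,0,0],[0,0,0],[0,0,0],[0,0,0]]}' -1
```

```text
time: 30.6
tool_pos: [475.5, -8.4, 41.3]
tcp_rot: [3.141, -0.006, 0.007]
contact_force: [-0.3, 0.9, 0.5]
grip_width: 91.8
```

```bash
python3 -m jog '{"xyz":[[0.15,-0.05,-0.6],[0,0,0],[0,0,0]],"angular":[[0,0.06,0],[0,0,0],[0,0,0]]}' -1;  python3 -m jog '{"xyz":[[0,0,0],[0,0,0],[0,0,0],[0,0,0],[0,0,0]],"angular":[[0,0,0],[0,0,0],[0,0,0],[0,0,0],[0,0,0]]}' 1;  python3 -m jog '{"xyz":[[0,0,0.3],[0,0,0.5],[0,0,0.8],[0,0,0.3],[0,0,0],[0,0,0]],"angular":[[0,0,0],[0,0,0],[0,0,0],[0,0,0],[0,0,0],[0,0,0]]}'; python3 -m jog '{"xyz":[[0,0,0]],"angular":[[0,0,0]]}'
```

```text
time: 30.9
tool_pos: [480.3, -9.5, 30.0]
tcp_rot: [3.141, -0.002, 0.008]
contact_force: [-0.1, -0.3, 0.2]
grip_width: 91.9
time: 31.4
tool_pos: [479.9, -9.6, 30.4]
tcp_rot: [3.141, -0.001, 0.007]
contact_force: [-2.6, 0.1, -1.8]
grip_width: 58.2
time: 32.0
tool_pos: [477.8, -9.1, 69.4]
tcp_rot: [-3.141, 0.003, 0.007]
contact_force: [-0.1, -0.7, -6.9]
grip_width: 58.5
time: 32.1
tool_pos: [477.5, -9.0, 69.1]
tcp_rot: [-3.141, 0.004, 0.007]
contact_force: [0.2, -0.1, -6.4]
grip_width: 58.4
```

It reads 6.4 N, which confirms it's the heavy tin. I'll raise it to about TCP z 220.

```bash
python3 -m jog '{"xyz":[[0,0,0.5],[0,0,1],[0,0,1],[0,0,1],[0,0,1],[0,0,1],[0,0,1],[0,0,0.6],[0,0,0.3],[0,0,0]],"angular":[[0,0,0],[0,0,0],[0,0,0],[0,0,0],[0,0,0],[0,0,0],[0,0,0],[0,0,0],[0,0,0],[0,0,0]]}'; python3 -m jog '{"xyz":[[0,0,0.3],[0,0,0],[0,0,0],[0,0,0],[0,0,0],[0,0,0],[0,0,0]],"angular":[[0,0,0],[0,0,0],[0,0,0],[0,0,0],[0,0,0],[0,0,0],[0,0,0]]}';python3 - <<'E'
from h import *
for n in ["scene","side"]:
    cv2.imwrite(f"pics/{n}10.png",cv2.cvtColor(capture(n),cv2.COLOR_RGB2BGR))
o=bot.get_obs();print(o)
E
```

```text
time: 33.1
tool_pos: [473.4, -8.3, 223.8]
tcp_rot: [-3.14, 0.011, 0.007]
contact_force: [0.0, -0.4, -6.4]
grip_width: 58.5
time: 33.8
tool_pos: [471.7, -8.0, 227.2]
tcp_rot: [-3.139, 0.018, 0.007]
contact_force: [0.4, -0.0, -5.8]
grip_width: 58.5
{'time': 33.9, 'joint_positions': array([-1.79483341e-01,  2.54511151e-01,  1.64763064e+00, -3.65822124e-04,
        1.25741561e+00, -1.86622460e-01]), 'dq': array([-0.00061068, -0.00106558, -0.00251218,  0.00043839,  0.00140985,
       -0.0001821 ]), 'tau': array([-2.70420540e-03, -4.07742333e+01, -2.60018009e+01,  6.62748003e-02,
        1.68289170e-01, -1.00326895e-03]), 'tool_pos': array([471.69846525,  -8.04817301, 227.30340965]), 'tcp_rot': array([-3.13859907,  0.017717  ,  0.00728154]), 'contact_force': array([-0.31175948,  0.20624081, -5.18040186]), 'moment': array([0.00214583, 0.01276313, 0.0288623 ]), 'grip_width': 58.56227652396192}
```

View pics/scene10.png

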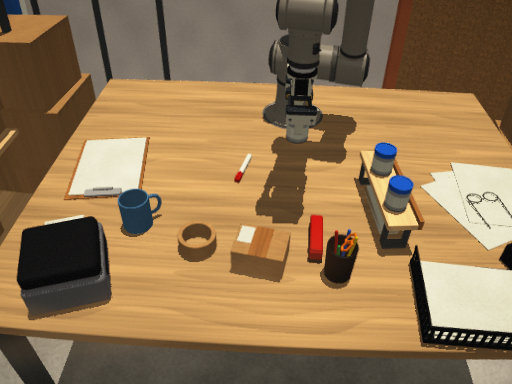

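View pics/side10.png

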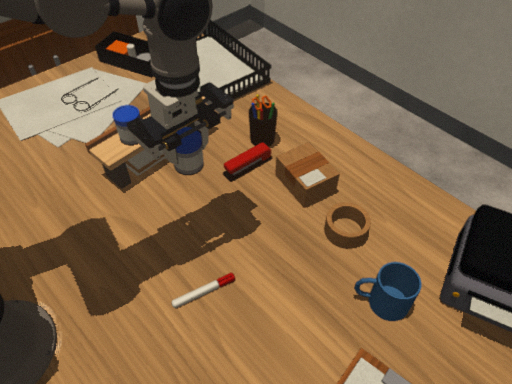

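Both light tins are upright on the shelf, at (384,160) and (399,195) in the scene view. The heavy tin is held at (298,128) and the bystanders haven't moved. I'll hand in.

```bash
python3 -c "
from plant import bot;print(bot.close_job())"
```

```text
the job is handed in; nothing more can be done
None
```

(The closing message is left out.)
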